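Uncouple a nipple from a gas manifold and park it

ROBOT

A 7-joint arm with a two-finger parallel gripper is mounted at the origin on the work surface. World frame = base frame: x ahead of the robot, y to its left, z up, the work surface at z = 0. Lengths are in m, angles in rad, forces in N, time in s.
With the tool pointing down it reaches from about 0.4 to 0.9 m from the base axis. Payload 5.6 kg.
Tool frame: the origin (TCP) lies midway between the tips of the shut fingers; the grasp point (between the pads) lies 19 mm behind it; x points along the fingers, z is the direction in which the jaws open and shut, and the axes are right-handed (so a half turn about x gives the same grasp; the last joint's range is limited). The gripper opens to 92 mm and grips with 3 to 60 N. Pads are 20 mm wide; open, the fingers measure 128 mm over their backs; the gripper's body (75 mm by 189 mm) begins 69 mm behind the grasp point.
Start: joints at [-1.309, 0.468, -0.012, 1.603, 0.006, 1.071, -0.056], TCP at [0.195, 0.62, 0.215] pointing down, gripper open.
Joint ranges: [-2.53, 2.53], [-0.31, 2.02], [-1.57, 1.55], [0.28, 2.44], [-1.29, 4.43], [0.15, 1.84], [-2.92, 2.92]. Speed limits (rad/s): [2.57, 2.57, 3.14, 3.14, 3.14, 3.14, 3.14].

INTERFACE

Orientations are given as [roll, pitch, yaw] about the fixed x, y, z axes, in that order (R = Rz(yaw) Ry(pitch) Rx(roll)).
In Python, from plant import r gives the robot as it stands.
- The arm moves only by the tool arm_command, never from a script. Its argument "motion" is text: rows parted by semicolons, each of 7 numbers parted by spaces: the turn, a rotation vector about the world's x, y, z each as a share of 0.12 rad, from -1 to 1, then the shift along the world's x, y, z each as a share of 25 mm, from -1 to 1, then the gripper command: -1 is shut, 1 is fully open, values between are in proportion. A call has 1 to 20 rows; each row shifts and turns the commanded pose from where the row before left it; what a row does not reach is not made up. A row lasts 1/8 s, in which the tool goes at most 62.5 mm and 10.7 degrees, less where a joint would pass 70% of its speed; a pose out of reach is approached as far as the arm can. A call with a number of a shift or a turn outside -1 to 1 is refused whole. A call with a gripper value outside its range is refused whole. The fingers move at their own pace and stop on an object; "grip_force" is the grip in N (left out, the last holds). Time passes only in rows, so rows that do not move let the fingers close. It gives the time, the measured TCP pose, the force and the opening at its end, in the units of the state.
- r.state(): the state, without advancing time (a new reading comes with each control period).
- r.camera(name): name is "side" or "top"; returns a dict with "pixels" (400x640x3 uint8, red, green, blue), "z_map" (400x640 float32, m along the optical axis (not along the pixel's ray), 0 where there is no reading), "fx", "fy", "cx", "cy" (pixels), "position" and "orientation" of the camera in the world. Camera axes: x right, y down, z forward; pixel columns grow to the right and rows downward; lengths in m; the calibration is good to about 2 mm. A picture is of the moment at which its call begins.
- r.hand_in(): hands the job in, once; it reports no verdict.
Trained networks look in the newest picture that a camera, given by its name, has taken for a name from the list of things; names that differ only in an ending like _2 or _b are one class to them, and where a whole thing is asked for, a point or a joint stands for the part that bears it (a point fixed in the world has none). Each returns a list of dicts, best first, with "score" (0 to 1); they miss things now and then, are a little off and sometimes report something else, mostly with a low value. They report only what shows in the picture. A call takes as long as a camera call. They do not tell look-alikes from the thing itself.
- r.spot_in(name, camera): "rect" ([left, top, right, bottom] in pixels, round what is visible of it).
The state is a dict: "time_s": time; "joint_positions": joint angles; "qd": joint speeds; "tau": joint torques, N m; "tcp_pos": TCP position; "tool_rot": TCP orientation; "wrist_force": force on the tool from outside, world axes, zero at the start; "torque": the same for the moment, N m; "opening": finger opening in m.
Only numpy, scipy, OpenCV 4.12 (cv2) and the standard library are available. Lean on these libraries where they do the work, as an engineer would, in place of code of your own. Each camera call takes 0.05 s, during which the arm holds its last target.

TASK

Take the brass nipple out of the quick coupling on the gas manifold: press the coupling's sprung sleeve down until the nipple is let go, then pull it straight out so that the sleeve snaps forward again. Push the nipple fully home, upright, into the empty parking block and let go. Feel your way: never load the coupling, the nipple or the parking block with more than about 25 N, and leave the other bench things where they are.

Things in the scene. Friction and masses are not known exactly. Their poses are not given: they have to be found in the camera images.
- coupling: Manifold fixed to the bench: aluminium block 110 x 70 x 30 mm (x -43 to +67 mm) with a brass quick coupling standing on it, mouth up. Origin on the bench under the coupling's upright axis; z up. A gauge 50 mm across stands on it at x +39 to +62 mm, top at 100 mm, so the fingers' room is at the coupling's two y sides, which are free.
- flange (a point): Nominal centre of the upper face of the sleeve's flange, 95 mm above the bench. The steel sleeve (42 mm across) carries at its top a screwed-on flat round flange 60 mm across, 5 mm thick, hole 22 mm, the nipple standing up through it. It is screwed on differently each time: its real face is up to 8 mm higher or lower than this point; find it by touch, with both fingertips, 26 to 40 mm apart.
- sleeve (a joint): Retraction of the sprung sleeve in m: 0 = forward (up), 0.0065 = pressed down to its hard stop. It yields at about 4 N, lets the nipple go after about 3.5 mm (8 to 11 N; 12.5 N is always enough) and meets the stop at 6.5 mm (about 15 N). Then catches rest on the nipple and hold the sleeve some 3.5 mm down until the nipple is pulled out, when it snaps up.
- mouth (a point): Centre of the coupling's mouth, 75 mm above the bench, hidden in the sleeve under the flange; axes as the manifold. A nipple let go is lifted 7 mm by an ejector; it then pulls out straight up against 3 to 12 N of drag (the catches let go after some 15 mm) and is clear of the mouth after 32 mm more. Pulled while still locked, it does not move.
- nipple_mid (a point): Centre of the nipple, 50 mm above its tip; z points from tip to top. A brass rod 18 mm across, 100 mm long, about 0.12 kg, standing tip down in the coupling; tip tapered over 8 mm to 10 mm across, groove 22 to 31 mm above the tip. Locked in, its tip is 36 mm and its top 136 mm above the bench; let go, 7 mm higher. Grip the rod above the flange.
- park: Empty parking block, fixed: white plastic, 64 x 64 x 50 mm, origin at the centre of its underside
- park_mouth (a point): Mouth of the empty block's upright hole, at the centre of its top, 50 mm above the bench. Hole 20.5 mm across, 3 mm chamfer, 38 mm deep (floor 12 mm above the bench). Two sprung balls in it click into the nipple's groove: met with the tip about 15 mm deep, pushed past with 2 to 10 N. The nipple is home when its tip stands on the floor.
- full: the same kind of parking block, but its hole is taken by a steel blanking plug (a bystander); origin at the centre of its underside
- spare: steel blanking plug standing in that second block, top 97 mm above the bench, head 24 mm across; a bystander. Origin at its lower end
- dish: clear dish 62 mm across, 15 mm high, a bystander; origin under its centre
- pipette: hand pipette lying on the bench, 260 mm long, 26 mm high, a bystander; its length is along its x
- marker: white marker pen 120 mm long, 14 mm thick, a bystander
- reagent: amber reagent bottle 52 mm across, 100 mm high, a bystander
- jar: clear jar 52 mm across, 60 mm high, a bystander
Things that resemble listed ones, but are neither listed nor needed, are in the scene too. Leave any black, orange or turquoise look-alike of the coupling alone.

How it is judged:
On the way, in this order (a step that is already met when the one before it is completed fails the run):
1. the sleeve has been pressed back and the nipple let go: it has risen in the coupling while the sleeve is down (value of joint sleeve above 0.0025 m and z of nipple_mid in the frame of mouth between 0.0155 and 0.035 m), for 0.05 s.
2. the nipple is out of the coupling and the sleeve has snapped forward (z of nipple_mid in the frame of mouth above 0.052 m and value of joint sleeve below 0.001 m), for 0.1 s.
At the end, for the whole second after the job is handed in: The nipple stands upright (within 0.1 rad) and at rest in the empty parking block, tip within 2.5 mm of the hole's floor and axis within 5 mm of the hole's, released, and the coupling's sleeve is fully forward (within 1 mm) (horizontal distance between nipple_mid and park_mouth below 0.005 m and z of nipple_mid in the frame of park_mouth below 0.0145 m and angle between nipple_mid's own z axis and vertical below 0.1 rad and linear speed of nipple below 0.02 m/s and value of joint sleeve below 0.001 m); the robot touches nothing.
It fails at once if the sleeve or coupling is loaded with more than 30 N by the fingers (contact force between the fingers and coupling above 30 N).
It fails at once if any other part of the arm bears on the coupling with more than 30 N (contact force between the arm and coupling above 30 N).
It fails at once if the nipple is wrenched or jammed against the coupling with more than 30 N (contact force between nipple and coupling above 30 N).
It fails at once if the nipple is pressed on the parking block with more than 30 N (contact force between nipple and park above 30 N).
It fails at once if a bystander is pushed more than 30 mm away (distance of any of spare, dish, pipette, marker, reagent, jar from where it was at the start of the episode above 0.03 m).
It also fails if it takes over 72 s, if anything falls off the work surface, if the arm or the gripper's body presses on something with over 40 N, if the wrist force passes 120 N, or if a joint passes its speed limit or range.

## Working session

There is one attempt and no reset: what is moved stays moved. The work goes in short steps, Python scripts to look and compute and a tool call to move; the robot and the scene stay as the last step left them, time stands still between calls to the robot, and variables do not carry over. Pictures are saved under pics/ and viewed, and the job is handed in when it is done.

Besides the shell and the picture viewer there is one more tool, called after ">>>" as name(argument=value, ...), one argument or row to a line, values as JSON. arm_command: Moves the arm, as the interface text tells. Its arguments: {"type":"object","properties":{"motion":{"type":"string"},"grip_force":{"type":"number"}},"required":["motion"]}

```bash
mkdir -p pics; ls
cat > h.py <<'E'
import numpy as np, cv2
from scipy.spatial.transform import Rotation as R
from plant import r
def shot(n,f):
    c=r.camera(n); cv2.imwrite('pics/'+f,c['pixels'][:,:,::-1]); return c
def rot(c):
    o=np.array(c['orientation'],float)
    if o.shape==(3,3): return o
    return R.from_euler('xyz',o).as_matrix()
def world(c,u,v,z=None):
    z=c['z_map'][int(v),int(u)] if z is None else z
    p=np.stack([(u-c['cx'])/c['fx']*z,(v-c['cy'])/c['fy']*z,z])
    return rot(c)@p+np.array(c['position'])
def cloud(c):
    v,u=np.mgrid[0:400,0:640]; z=c['z_map']
    P=np.stack([(u-c['cx'])/c['fx']*z,(v-c['cy'])/c['fy']*z,z],-1)@rot(c).T+np.array(c['position'])
    P[z==0]=np.nan
    return P
E
python3 - <<'E'
from h import *
s=r.state(); print(s)
for n in('top','side'):
    c=shot(n,n+'0.png'); print(n,c['fx'],c['cx'],c['cy'],c['position'],c['orientation'])
    np.save(n+'0.npy',cloud(c))
    for k in('coupling','nipple_mid','park','full','spare','dish','pipette','marker','reagent','jar'):
        print(k,[(np.round(d['rect']).tolist(),round(d['score'],2)) for d in r.spot_in(k,n)][:4])
E
```

```text
pics
{'time_s': 0.0, 'joint_positions': array([-1.30898294,  0.46840303, -0.01163784,  1.60358355,  0.00603463,
        1.07137505, -0.05631349]), 'qd': array([-0.00163429,  0.0012288 ,  0.00082175, -0.00036745, -0.00140578,
       -0.00069987,  0.00029874]), 'tau': array([ 5.36898224e-04, -5.20588481e+01, -1.21924718e-02, -2.43748999e+01,
       -5.65108540e-02,  1.73990865e-02,  1.59189681e-04]), 'tcp_pos': array([0.19496183, 0.61948614, 0.21364017]), 'tool_rot': array([-3.06303354,  1.56906176, -1.79708039]), 'wrist_force': array([-0.3474422, -0.2774879, -0.3091297]), 'torque': array([0.02185629, 0.05207661, 0.01333157]), 'opening': 0.09180282186389938}
top 474.0341116975296 313.1778757166881 196.97762530740516 [ 0.4425264  -0.04974284  1.17117457] [-3.03565948 -0.02143374 -1.56111861]
coupling [([327.0, 223.0, 365.0, 277.0], 0.86), ([382.0, 273.0, 422.0, 320.0], 0.66), ([358.0, 160.0, 389.0, 209.0], 0.59), ([262.0, 236.0, 299.0, 282.0], 0.57)]
nipple_mid [([375.0, 182.0, 384.0, 193.0], 0.41)]
park [([168.0, 153.0, 206.0, 198.0], 0.77)]
full [([155.0, 211.0, 175.0, 314.0], 0.64)]

[... 508 characters left out ...]
0, 296.0, 250.0], 0.95), ([354.0, 216.0, 410.0, 277.0], 0.74), ([265.0, 280.0, 335.0, 357.0], 0.73), ([281.0, 220.0, 336.0, 287.0], 0.64)]
nipple_mid [([377.0, 213.0, 385.0, 229.0], 0.48)]
park [([273.0, 157.0, 307.0, 182.0], 0.96)]
full [([256.0, 178.0, 289.0, 200.0], 0.96)]
spare [([267.0, 168.0, 280.0, 186.0], 0.69), ([375.0, 316.0, 402.0, 360.0], 0.43)]
dish [([319.0, 186.0, 339.0, 204.0], 0.78), ([354.0, 214.0, 407.0, 278.0], 0.42)]
pipette [([181.0, 173.0, 270.0, 202.0], 0.82)]
marker [([392.0, 288.0, 437.0, 318.0], 0.72)]
reagent [([341.0, 148.0, 359.0, 183.0], 0.65), ([376.0, 314.0, 401.0, 358.0], 0.53), ([394.0, 288.0, 433.0, 318.0], 0.23)]
jar [([374.0, 315.0, 403.0, 358.0], 0.55)]
```

View pics/top0.png

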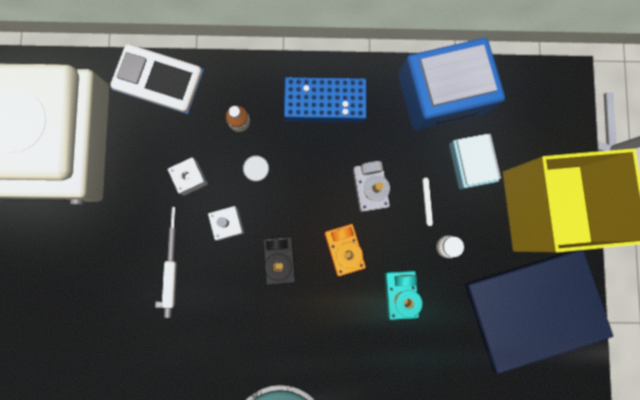

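View pics/side0.png

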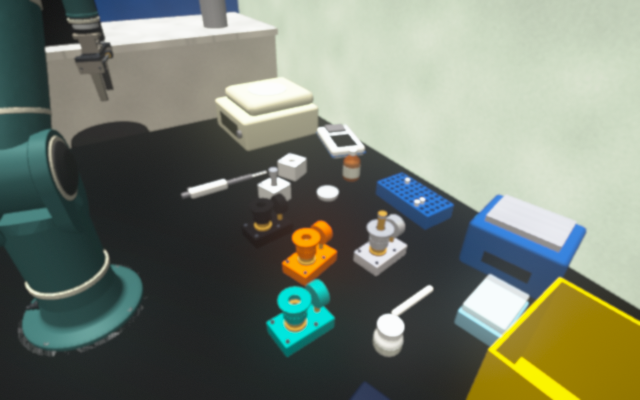

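Run:
```python
import cv2
a=cv2.imread('pics/top0.png')[140:330,240:440]; cv2.imwrite('pics/top0z.png',cv2.resize(a,None,fx=3,fy=3,interpolation=3))
a=cv2.imread('pics/side0.png')[140:340,230:430]; cv2.imwrite('pics/side0z.png',cv2.resize(a,None,fx=3,fy=3,interpolation=3))
```

```text
(no output)
```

View pics/top0z.png

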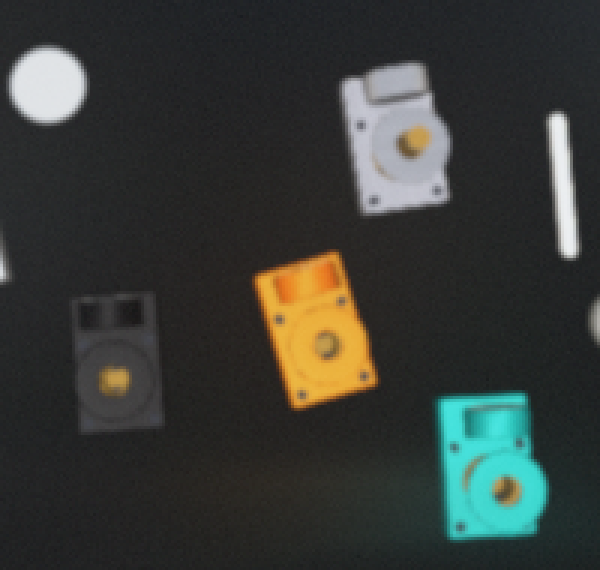

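View pics/side0z.png

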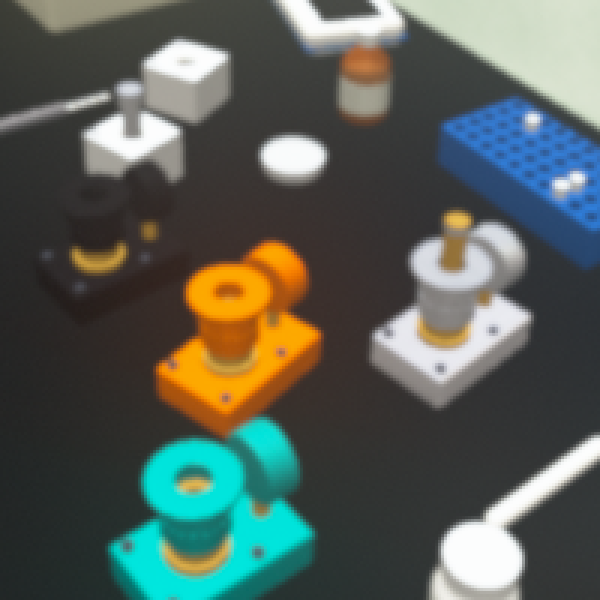

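The real (grey) coupling with the nipple is at top-image (379,186). The empty block has its hole at about (186,176), and the blocked one is at (225,223). Next I measure their positions.

```bash
cat >> h.py <<'E'
def atheight(c,u,v,h):
    d=rot(c)@np.array([(u-c['cx'])/c['fx'],(v-c['cy'])/c['fy'],1]); p=np.array(c['position']); return p+d*(h-p[2])/d[2]
E
python3 - <<'E'
from h import *
T=np.load('top0.npy');S=np.load('side0.npy')
ct=r.camera('top');cs=r.camera('side')
print('niptop',atheight(ct,379.3,186.2,.136),atheight(cs,382.3,213.5,.136))
# heights near coupling
C=atheight(ct,379.3,186.2,.136)
for n,P in(('top',T),('side',S)):
    Q=P.reshape(-1,3); Q=Q[np.isfinite(Q[:,0])]
    d=np.hypot(*(Q[:,:2]-C[:2]).T); Q=Q[d<.1]; 
    print(n,len(Q),np.histogram(Q[:,2],bins=np.arange(-.005,.16,.005)))
    for lo,hi in((.082,.092),(.087,.097),(.092,.102),(.096,.106),(.125,.15),(.025,.035)):
        q=Q[(Q[:,2]>lo)&(Q[:,2]<hi)]
        if len(q)>3: print(lo,hi,len(q),q.mean(0).round(4),q.min(0).round(4),q.max(0).round(4))
# blocks: minAreaRect on top
for name,px in(('park',(186,176)),('full',(225,223))):
  for n,P,c in(('top',T,ct),('side',S,cs)):
    A=atheight(ct,*px,.05)
    q=P.reshape(-1,3); q=q[(np.hypot(q[:,0]-A[0],q[:,1]-A[1])<.06)&(q[:,2]>.044)&(q[:,2]<.056)]
    print(name,n,A,len(q), cv2.minAreaRect((q[:,:2]*1000).astype(np.float32)) if len(q) else 0, q[:,2].mean())
# manifold top rect
for n,P in(('top',T),('side',S)):
    q=P.reshape(-1,3); q=q[(np.hypot(q[:,0]-C[0],q[:,1]-C[1])<.1)&(q[:,2]>.025)&(q[:,2]<.034)]
    print('mani',n,len(q),cv2.minAreaRect((q[:,:2]*1000).astype(np.float32)))
for b,(x0,x1,y0,y1) in {'p':(160,212,150,202),}.items():
    a=ct['pixels'][y0:y1,x0:x1,::-1]; cv2.imwrite('pics/parkz.png',cv2.resize(a,None,fx=10,fy=10,interpolation=3))
a=ct['pixels'][155:215,350:410,::-1]; cv2.imwrite('pics/cz.png',cv2.resize(a,None,fx=10,fy=10,interpolation=3))
E
```

```text
niptop [ 0.57851508 -0.21669331  0.136     ] [ 0.58040381 -0.21897876  0.136     ]
top 4977 (array([1855, 1580,   46,   19,    8,   26,  359,  230,    5,    0,    0,
          0,    6,    3,    6,   10,   17,   20,   36,  127,  420,   50,
          3,    6,    2,    3,    3,   21,   33,    2,    0,    0]), array([-0.005,  0.   ,  0.005,  0.01 ,  0.015,  0.02 ,  0.025,  0.03 ,
        0.035,  0.04 ,  0.045,  0.05 ,  0.055,  0.06 ,  0.065,  0.07 ,
        0.075,  0.08 ,  0.085,  0.09 ,  0.095,  0.1  ,  0.105,  0.11 ,
        0.115,  0.12 ,  0.125,  0.13 ,  0.135,  0.14 ,  0.145,  0.15 ,
        0.155]))
0.082 0.092 69 [ 0.6225 -0.2055  0.0882] [ 0.5636 -0.2318  0.0824] [ 0.6449 -0.1847  0.0919]
0.087 0.097 342 [ 0.5937 -0.2141  0.0945] [ 0.5521 -0.2455  0.0873] [ 0.6435 -0.1868  0.097 ]
0.092 0.102 570 [ 0.5925 -0.2146  0.097 ] [ 0.5521 -0.2455  0.0923] [ 0.6425 -0.1876  0.1017]
0.096 0.106 377 [ 0.5947 -0.2138  0.0982] [ 0.5537 -0.2454  0.096 ] [ 0.6421 -0.1876  0.1034]
0.125 0.15 59 [ 0.5811 -0.2166  0.1352] [ 0.5725 -0.2255  0.1266] [ 0.5904 -0.2082  0.1408]
0.025 0.035 589 [ 0.5784
[... 1364 characters left out ...]
05      ] 248 ((611.3974609375, 230.1287078857422), (70.05738830566406, 66.23622131347656), 26.244873046875) 0.049240688422681395
full top [0.4978646  0.13454896 0.05      ] 644 ((499.7950744628906, 134.82191467285156), (63.834503173828125, 64.25232696533203), 16.408353805541992) 0.04977893030193359
full side [0.4978646  0.13454896 0.05      ] 296 ((499.2799987792969, 133.6512451171875), (67.26768493652344, 68.26456451416016), 16.975019454956055) 0.049474090946607645
mani top 578 ((563.8229370117188, -212.46090698242188), (92.66815948486328, 150.07362365722656), 84.7443618774414)
mani side 644 ((564.7664794921875, -222.67608642578125), (82.8373031616211, 173.048583984375), 71.61662292480469)
```

View pics/parkz.png

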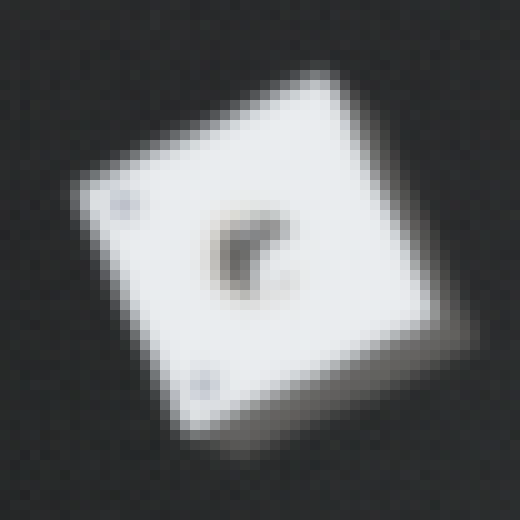

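View pics/cz.png

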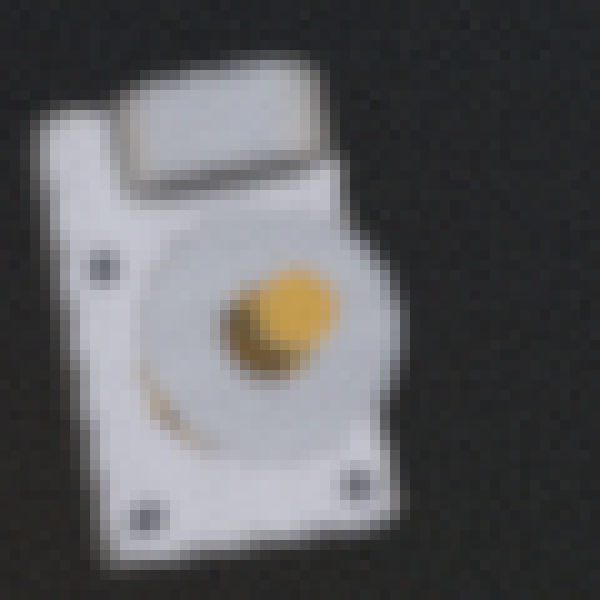

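Run:
```python
from h import *
ct=r.camera('top');cs=r.camera('side')
f=lambda x,y,h:atheight(ct,350+(x+.5)/10-.5,155+(y+.5)/10-.5,h)
A=f(40,110,.03);B=f(112,563,.03);D=f(398,522,.03)
print(A,B,D); d=A-B; print('yaw left',np.degrees(np.arctan2(d[1],d[0])),np.linalg.norm(d)); d=B-D; print('yaw bot',np.degrees(np.arctan2(-d[0],d[1])),np.linalg.norm(d))
print('nip top',f(300,307,.136), atheight(cs,230+(457.5+.5)/3-.5,140+(220+.5)/3-.5,.136))
print('flange c @.097',f(270,337,.097))
# flange circle via depth, and color
for n,c in(('top',ct),('side',cs)):
    P=cloud(c); px=c['pixels'].astype(int)
    m=(P[:,:,2]>.091)&(P[:,:,2]<.103)&(np.hypot(P[:,:,0]-.58,P[:,:,1]+.218)<.036)
    q=P[m][:,:2]*1000; print(n,m.sum(),'z med',np.median(P[m][:,2]),cv2.minEnclosingCircle(q.astype(np.float32)))
g=lambda x,y,h:atheight(ct,160+(x+.5)/10-.5,150+(y+.5)/10-.5,h)
print('park corners mean',np.mean([g(*p,.05) for p in((75,185),(328,70),(440,320),(185,437))],0),'hole',g(255,255,.05))
a=cs['pixels'][150:190,265:315,::-1]; cv2.imwrite('pics/parks.png',cv2.resize(a,None,fx=12,fy=12,interpolation=3))
s=r.state(); M=R.from_euler('xyz',s['tool_rot']).as_matrix(); print(M.round(4))
for yaw in(8,8.5):
  for sg in(1,-1):
    y=np.radians(yaw); z=sg*np.array([-np.sin(y),np.cos(y),0]); x=np.array([0,0,-1.]); W=np.stack([x,np.cross(z,x),z],1)
    print(yaw,sg,R.from_matrix(W@M.T).as_rotvec()/.12)
```

```text
[ 0.64252078 -0.17093646  0.03      ] [ 0.53175647 -0.18846217  0.03      ] [ 0.54251013 -0.25797617  0.03      ]
yaw left 8.991101439290464 0.11214224320386375
yaw bot 8.793820473296552 0.07034086992470778
nip top [ 0.58063781 -0.21725815  0.136     ] [ 0.58135523 -0.21744452  0.136     ]
flange c @.097 [ 0.57882585 -0.21664025  0.097     ]
top 437 z med 0.09670830896173976 ((581.0162353515625, -217.2355499267578), 29.79695701599121)
side 326 z med 0.0969254504136296 ((579.5421752929688, -218.2659454345703), 30.9461727142334)
park corners mean [0.6113556  0.23200746 0.05      ] hole [0.61076562 0.23248069 0.05      ]
[[ 0.     -0.9539  0.3002]
 [ 0.      0.3002  0.9539]
 [-1.     -0.      0.    ]]
8 1 [-2.55820257e-04  3.11135889e-04  3.70404068e+00]
8 -1 [ 4.26630757e-04  3.50781745e-04 -2.24758981e+01]
8.5 1 [-2.57259646e-04  3.10118256e-04  3.77676273e+00]
8.5 -1 [ 4.24142946e-04  3.51849213e-04 -2.24031760e+01]
```

View pics/parks.png

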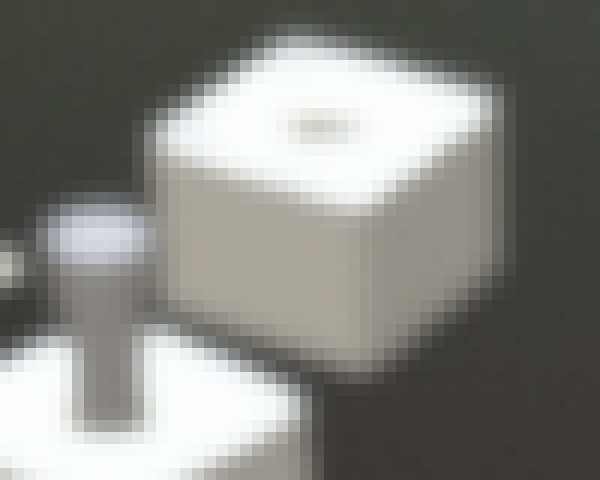

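>>> arm_command(
  motion="0 0 .19 .5 -1 0 -.35;0 0 .19 .5 -1 0 -.35;0 0 .19 .5 -1 0 -.35;0 0 .19 .5 -1 0 -.35;0 0 .19 .5 -1 0 -.35;0 0 .19 .5 -1 0 -.35;0 0 .19 .5 -1 0 -.35;0 0 .19 .5 -1 0 -.35;0 0 .19 .5 -1 0 -.35;0 0 .19 .5 -1 0 -.35;0 0 .19 .5 -1 0 -.35;0 0 .19 .5 -1 0 -.35;0 0 .19 .5 -1 0 -.35;0 0 .19 .5 -1 0 -.35;0 0 .19 .5 -1 0 -.35;0 0 .19 .5 -1 0 -.35;0 0 .19 .5 -1 0 -.35;0 0 .19 .5 -1 0 -.35;0 0 .19 .5 -1 0 -.35;0 0 .19 .5 -1 0 -.35",
  grip_force=10,
)

```text
time_s: 3.8
tcp_pos: [0.4456, 0.1192, 0.2149]
tool_rot: [-1.197, 1.57, 0.526]
wrist_force: [0.4, 0.4, 0.4]
opening: 0.0298
```

>>> arm_command(
  motion="0 0 0 .4 -1 0 -.35;0 0 0 .4 -1 0 -.35;0 0 0 .4 -1 0 -.35;0 0 0 .4 -1 0 -.35;0 0 0 .4 -1 0 -.35;0 0 0 .4 -1 0 -.35;0 0 0 .4 -1 0 -.35;0 0 0 .4 -1 0 -.35;0 0 0 .4 -1 0 -.35;0 0 0 .4 -1 0 -.35;0 0 0 .4 -1 0 -.35;0 0 0 .4 -1 0 -.35;0 0 0 .4 -1 0 -.35;0 0 0 .2 -.48 0 -.35;0 0 0 0 0 0 -.35;0 0 0 0 0 0 -.35",
)

```text
time_s: 5.8
tcp_pos: [0.58, -0.2157, 0.2145]
tool_rot: [0.189, 1.57, 1.912]
wrist_force: [0.6, 0.2, -1.0]
opening: 0.03
```

Run:
```python
from h import *
s=r.state(); M=R.from_euler('xyz',s['tool_rot']).as_matrix(); print(s['tcp_pos'],M.round(3), np.degrees(np.arctan2(-M[0,2],M[1,2])))
for n,(x,y,w) in {'top':(340,140,80),'side':(340,150,100)}.items():
    c=shot(n,n+'1.png'); a=c['pixels'][y:y+w,x:x+w,::-1]; cv2.imwrite('pics/%s1z.png'%n,cv2.resize(a,(600,600),interpolation=3))
```

```text
[ 0.57996911 -0.21569461  0.2144599 ] [[-0.    -0.988 -0.152]
 [ 0.001 -0.152  0.988]
 [-1.     0.     0.001]] 8.724237437893466
```

View pics/side1z.png

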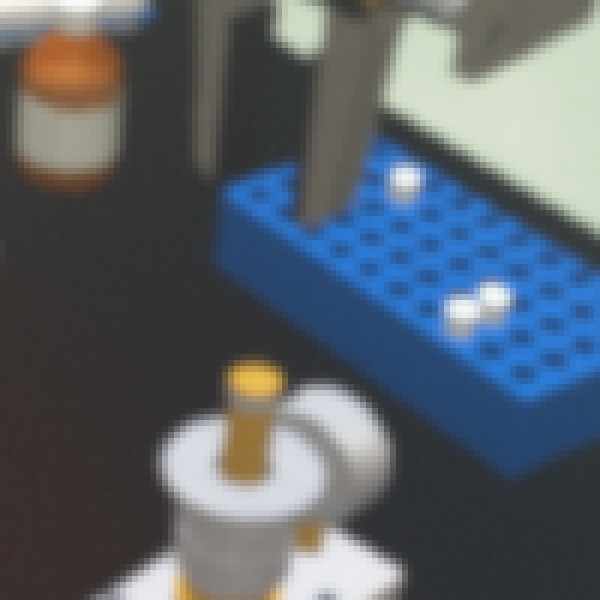

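View pics/top1z.png

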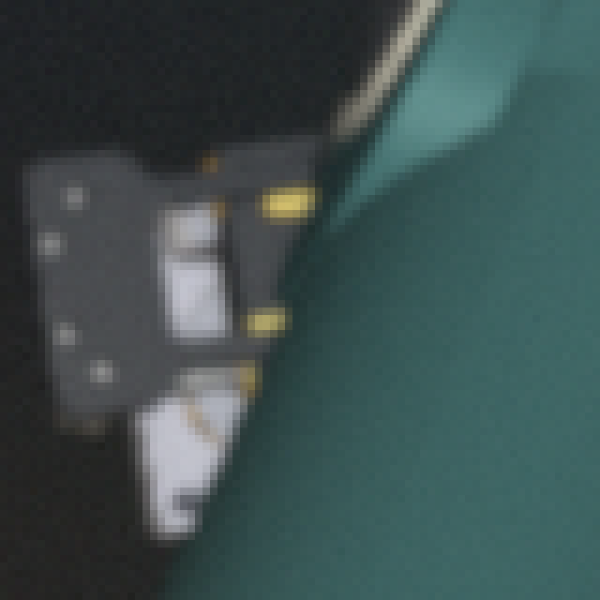

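Run:
```python
from h import *
cs=r.camera('side')
g=lambda x,y:(340+(x+.5)/6-.5,150+(y+.5)/6-.5)
P=cloud(cs)
for p in((205,177),(300,222),(313,228),(330,220),(259,200)):print(p,atheight(cs,*g(*p),.2145).round(4))
print(atheight(cs,*g(254,381),.136))
# project expected tip corners
s=r.state(); M=R.from_euler('xyz',s['tool_rot']).as_matrix()
def proj(X):
    p=rot(cs).T@(X-np.array(cs['position'])); return p[0]/p[2]*cs['fx']+cs['cx'],p[1]/p[2]*cs['fy']+cs['cy']
for z in(-.033,-.015,.015,.033):
  for y in(-.01,.01):
    u,v=proj(s['tcp_pos']+M@[0,y,z]); print(z,y,((u+.5-340)*6-.5).round(),((v+.5-150)*6-.5).round())
```

```text
(205, 177) [ 0.5666 -0.1957  0.2145]
(300, 222) [ 0.5749 -0.2347  0.2145]
(313, 228) [ 0.5761 -0.2398  0.2145]
(330, 220) [ 0.5842 -0.2391  0.2145]
(259, 200) [ 0.5725 -0.2169  0.2145]
[ 0.58070047 -0.21738747  0.136     ]
-0.033 -0.01 370.0 221.0
-0.033 0.01 332.0 242.0
-0.015 -0.01 328.0 199.0
-0.015 0.01 290.0 220.0
0.015 -0.01 259.0 164.0
0.015 0.01 221.0 184.0
0.033 -0.01 220.0 144.0
0.033 0.01 181.0 164.0
```

>>> arm_command(
  motion="0 0 .03 .03 -.07 -.8 -.35;0 0 0 0 0 -.8 -.35;0 0 0 0 0 -.8 -.35;0 0 0 0 0 -.7 -.35;0 0 0 0 0 -.5 -.35;0 0 0 0 0 -.3 -.35;0 0 0 0 0 0 -.35;0 0 0 0 0 0 -.35",
)

```text
time_s: 6.95
tcp_pos: [0.5813, -0.219, 0.1177]
tool_rot: [-1.978, 1.57, -0.253]
wrist_force: [0.7, 0.6, -0.4]
opening: 0.03
```

Run:
```python
from h import *
c=shot('side','side2.png'); a=c['pixels'][180:250,345:415,::-1]; cv2.imwrite('pics/side2z.png',cv2.resize(a,(700,700),interpolation=3)[:600])
s=r.state(); print(s['tcp_pos'],s['wrist_force'],s['qd'].round(4))
M=R.from_euler('xyz',s['tool_rot']).as_matrix()
def proj(X):
    p=rot(c).T@(X-np.array(c['position'])); return p[0]/p[2]*c['fx']+c['cx'],p[1]/p[2]*c['fy']+c['cy']
for z in(-.033,-.015,.015,.033):
  for y in(-.01,.01):
    u,v=proj(s['tcp_pos']+M@[0,y,z]); print(z,y,((u+.5-345)*10-.5).round(),((v+.5-180)*10-.5).round())
print(M.round(3))
```

```text
[ 0.58133729 -0.21889363  0.11779127] [ 0.3459423  -0.27869248 -0.79603582] [-0.0009  0.      0.0003  0.001   0.0003 -0.0006  0.0013]
-0.033 -0.01 521.0 457.0
-0.033 0.01 461.0 496.0
-0.015 -0.01 455.0 419.0
-0.015 0.01 395.0 457.0
0.015 -0.01 349.0 356.0
0.015 0.01 289.0 392.0
0.033 -0.01 288.0 320.0
0.033 0.01 227.0 355.0
[[ 0.001 -0.988 -0.154]
 [-0.    -0.154  0.988]
 [-1.    -0.001 -0.   ]]
```

View pics/side2z.png

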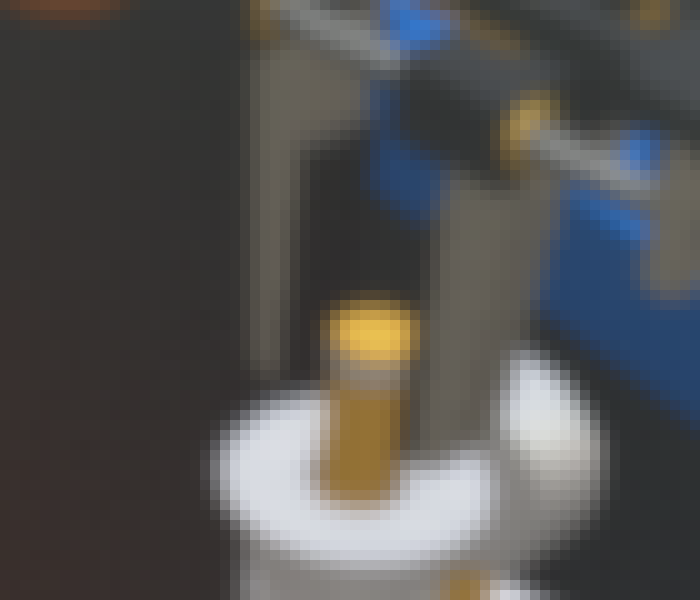

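>>> arm_command(
  motion="0 0 0 0 .04 -.2 -.35;0 0 0 0 0 -.2 -.35;0 0 0 0 0 -.1 -.35;0 0 0 0 0 0 -.35;0 0 0 0 0 0 -.35",
)

```text
time_s: 7.62
tcp_pos: [0.5809, -0.2178, 0.1046]
tool_rot: [-2.056, 1.571, -0.331]
wrist_force: [-0.2, -0.7, -0.1]
opening: 0.03
```

>>> arm_command(
  motion="0 0 0 0 0 -.05 -.35;0 0 0 0 0 -.05 -.35;0 0 0 0 0 -.05 -.35;0 0 0 0 0 0 -.35",
)

```text
time_s: 8.12
tcp_pos: [0.5808, -0.2177, 0.1007]
tool_rot: [0.961, 1.571, 2.686]
wrist_force: [0.7, -0.2, -0.5]
opening: 0.0298
```

>>> arm_command(
  motion="0 0 0 0 0 -.05 -.35;0 0 0 0 0 -.05 -.35;0 0 0 0 0 -.05 -.35;0 0 0 0 0 0 -.35",
)

```text
time_s: 8.62
tcp_pos: [0.5809, -0.2177, 0.0973]
tool_rot: [-0.92, 1.571, 0.805]
wrist_force: [-1.3, 0.0, 2.9]
opening: 0.0301
```

>>> arm_command(
  motion="0 0 0 0 0 -.04 -.35;0 0 0 0 0 -.04 -.35;0 0 0 0 0 0 -.35",
)

```text
time_s: 9.0
tcp_pos: [0.581, -0.2178, 0.0958]
tool_rot: [-1.174, 1.57, 0.552]
wrist_force: [-2.1, 1.5, 7.3]
opening: 0.0296
```

>>> arm_command(
  motion="0 0 0 0 0 -.04 -.35;0 0 0 0 0 -.04 -.35;0 0 0 0 0 0 -.35",
)

```text
time_s: 9.38
tcp_pos: [0.581, -0.2178, 0.094]
tool_rot: [-1.183, 1.57, 0.543]
wrist_force: [-2.4, 0.8, 7.3]
opening: 0.0298
```

>>> arm_command(
  motion="0 0 0 0 0 -.04 -.35;0 0 0 0 0 0 -.35;0 0 0 0 0 0 -.35",
)

```text
time_s: 9.75
tcp_pos: [0.581, -0.2178, 0.0934]
tool_rot: [-1.031, 1.57, 0.694]
wrist_force: [-2.7, 1.2, 10.3]
opening: 0.03
```

>>> arm_command(
  motion="0 0 0 0 0 -.04 -.35;0 0 0 0 0 0 -.35",
)

```text
time_s: 10.0
tcp_pos: [0.5811, -0.2178, 0.0926]
tool_rot: [-1.11, 1.57, 0.615]
wrist_force: [-4.1, 1.8, 12.9]
opening: 0.0302
```

Run:
```python
from h import *
c=shot('side','side3.png'); a=c['pixels'][180:250,345:415,::-1]; cv2.imwrite('pics/side3z.png',cv2.resize(a,(700,700),interpolation=3)[:600])
for i in range(3): s=r.state(); print(s['tcp_pos'],s['wrist_force'],s['torque'])
```

```text
[ 0.58104914 -0.21779843  0.09262124] [-3.6515909   0.48445862 11.9367464 ] [0.48478085 0.95198786 0.01389489]
[ 0.58104914 -0.21779843  0.09262124] [-3.6515909   0.48445862 11.9367464 ] [0.48478085 0.95198786 0.01389489]
[ 0.58104914 -0.21779843  0.09262124] [-3.6515909   0.48445862 11.9367464 ] [0.48478085 0.95198786 0.01389489]
```

View pics/side3z.png

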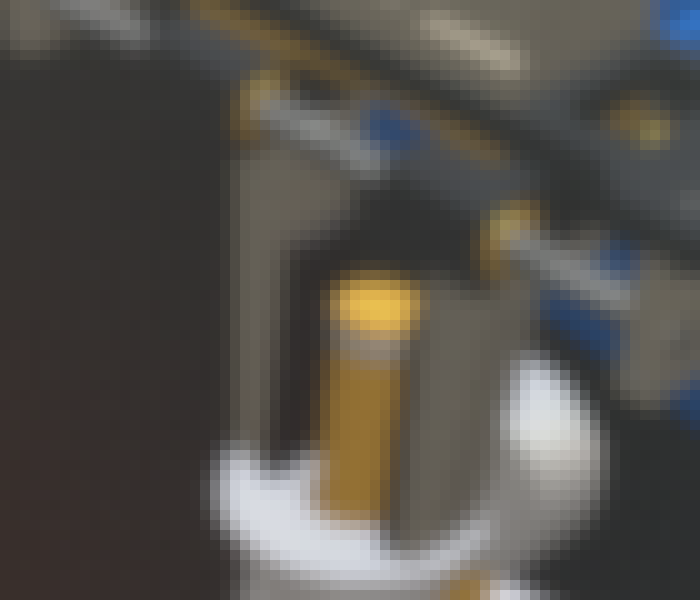

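The nipple top has risen about 2.5 px (7 mm), so it is released. I'll raise the fingertips off the flange and close gently.

>>> arm_command(
  motion="0 0 0 0 0 .08 -.35;0 0 0 0 0 .1 -.35;0 0 0 0 0 .1 -.35;0 0 0 0 0 0 -.35",
)

```text
time_s: 10.55
tcp_pos: [0.5809, -0.2177, 0.098]
tool_rot: [-2.291, 1.571, -0.566]
wrist_force: [0.8, -0.7, 0.2]
opening: 0.0298
```

>>> arm_command(
  motion="0 0 0 0 0 0 -.45;0 0 0 0 0 0 -.5;0 0 0 0 0 0 -.54;0 0 0 0 0 0 -.57;0 0 0 0 0 0 -.6;0 0 0 0 0 0 -.63;0 0 0 0 0 0 -.66;0 0 0 0 0 0 -.7",
  grip_force=4,
)

```text
time_s: 11.55
tcp_pos: [0.5808, -0.2175, 0.0981]
tool_rot: [0.107, 1.57, 1.833]
wrist_force: [-1.1, 1.1, 0.8]
opening: 0.0179
```

Run:
```python
from h import *
c=shot('side','side4.png'); a=c['pixels'][180:250,345:415,::-1]; cv2.imwrite('pics/side4z.png',cv2.resize(a,(700,700),interpolation=3)[:600])
s=r.state(); print(s['tcp_pos'],s['wrist_force'],s['torque'],s['opening'])
```

```text
[ 0.58083161 -0.21746025  0.09809431] [ 0.11753351  0.99292178 -0.11799568] [ 0.32543402  0.12234368 -0.03107037] 0.01783152708585648
```

View pics/side4z.png

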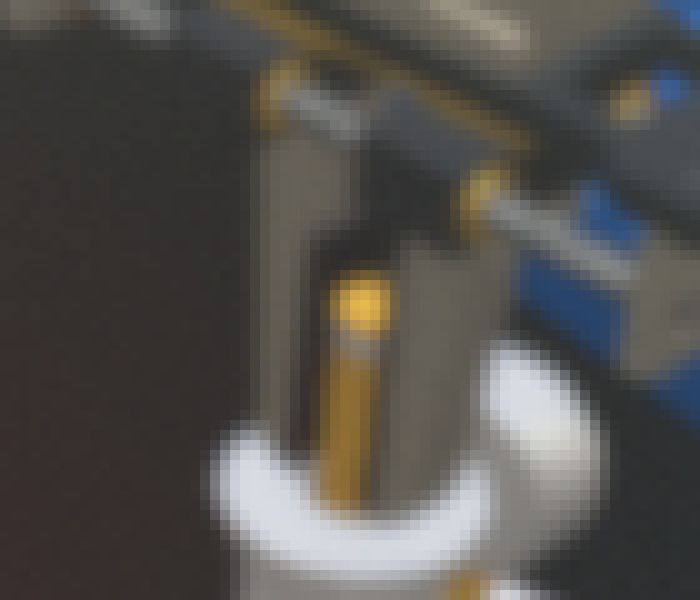

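>>> arm_command(
  motion="0 0 0 0 0 0 -.8;0 0 0 0 0 0 -.9",
  grip_force=15,
)

```text
time_s: 11.85
tcp_pos: [0.5808, -0.2175, 0.0981]
tool_rot: [0.091, 1.57, 1.817]
wrist_force: [-0.5, 2.1, 0.3]
opening: 0.0175
```

>>> arm_command(
  motion="0 0 0 0 0 0 -1;0 0 0 0 0 0 -1",
  grip_force=35,
)

```text
time_s: 12.1
tcp_pos: [0.5808, -0.2175, 0.0981]
tool_rot: [0.21, 1.57, 1.936]
wrist_force: [-0.9, 1.9, 1.4]
opening: 0.0175
```

>>> arm_command(
  motion="0 0 0 0 0 .05 -1;0 0 0 0 0 .05 -1;0 0 0 0 0 .05 -1",
)

```text
time_s: 12.48
tcp_pos: [0.5806, -0.2176, 0.1011]
tool_rot: [1.361, 1.57, 3.087]
wrist_force: [1.7, 0.7, -9.6]
opening: 0.0175
```

>>> arm_command(
  motion="0 0 0 0 0 .1 -1;0 0 0 0 0 .1 -1;0 0 0 0 0 .1 -1;0 0 0 0 0 .1 -1",
)

```text
time_s: 12.98
tcp_pos: [0.5809, -0.2182, 0.1128]
tool_rot: [-2.346, 1.57, -0.621]
wrist_force: [0.1, -0.0, -2.2]
opening: 0.0176
```

>>> arm_command(
  motion="0 0 0 0 0 .15 -1;0 0 0 0 0 .15 -1;0 0 0 0 0 .2 -1;0 0 0 0 0 .2 -1;0 0 0 0 0 .2 -1",
)

```text
time_s: 13.6
tcp_pos: [0.5809, -0.2178, 0.1348]
tool_rot: [-1.899, 1.571, -0.173]
wrist_force: [0.4, -0.4, -1.1]
opening: 0.0173
```

>>> arm_command(
  motion="0 0 0 0 0 .2 -1;0 0 0 0 0 .2 -1;0 0 0 0 0 .3 -1;0 0 0 0 0 .4 -1;0 0 0 0 0 .5 -1;0 0 0 0 0 .8 -1;0 0 0 0 0 .8 -1;0 0 0 0 0 0 -1",
)

```text
time_s: 14.6
tcp_pos: [0.5821, -0.2183, 0.217]
tool_rot: [-1.964, 1.566, -0.238]
wrist_force: [-1.0, 0.2, -2.1]
opening: 0.017
```

Run:
```python
from h import *
c=shot('side','side5.png'); a=c['pixels'][130:280,300:450,::-1]; cv2.imwrite('pics/side5z.png',cv2.resize(a,(600,600),interpolation=3))
s=r.state(); print(s['tcp_pos'],s['wrist_force'],s['torque'],s['opening'])
P=cloud(c); m=(np.hypot(P[:,:,0]-.58,P[:,:,1]+.218)<.029)&(P[:,:,2]<.11)&(P[:,:,2]>.08); print(np.median(P[m][:,2]),m.sum())
```

```text
[ 0.58133706 -0.21788744  0.215535  ] [-1.59231683  0.72200934 -0.80058679] [0.04058802 0.01334671 0.03660484] 0.017451441598895154
0.09667041518398478 399
```

View pics/side5z.png

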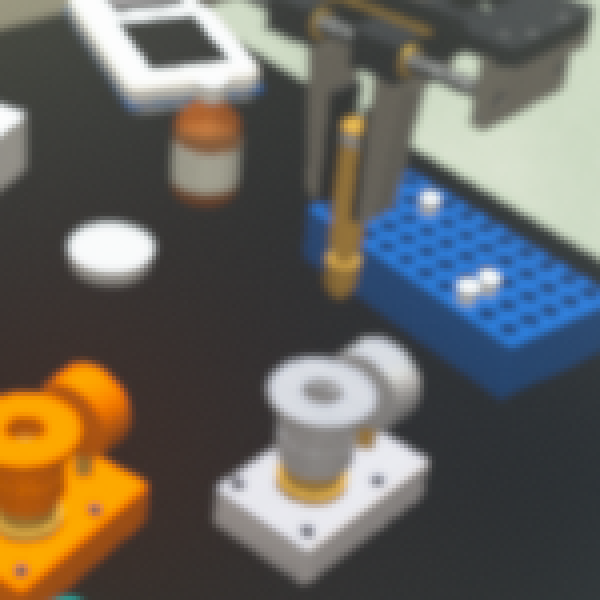

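The nipple is held clear and the flange is back at about 97 mm, so the sleeve is forward. Next I carry it to the empty block.

>>> arm_command(
  motion="0 0 0 .05 .4 0 -1;0 0 0 .07 .8 0 -1;0 0 0 .07 1 0 -1;0 0 0 .07 1 0 -1;0 0 0 .07 1 0 -1;0 0 0 .07 1 0 -1;0 0 0 .07 1 0 -1;0 0 0 .07 1 0 -1;0 0 0 .07 1 0 -1;0 0 0 .07 1 0 -1;0 0 0 .07 1 0 -1;0 0 0 .07 1 0 -1;0 0 0 .07 1 0 -1;0 0 0 .07 1 0 -1;0 0 0 .07 1 0 -1;0 0 0 .07 1 0 -1;0 0 0 .07 1 0 -1;0 0 0 .05 1 0 -1;0 0 0 0 .8 0 -1;0 0 0 0 .4 0 -1",
)

```text
time_s: 17.15
tcp_pos: [0.611, 0.2441, 0.2141]
tool_rot: [1.189, 1.57, 2.916]
wrist_force: [0.5, -0.2, -1.7]
opening: 0.0176
```

>>> arm_command(
  motion="0 0 0 0 .3 -.6 -1;0 0 0 0 0 -.8 -1;0 0 0 0 0 -.4 -1;0 0 0 0 0 0 -1;0 0 0 0 0 0 -1",
)

```text
time_s: 17.77
tcp_pos: [0.6118, 0.2494, 0.1697]
tool_rot: [-1.514, 1.57, 0.21]
wrist_force: [-0.1, -0.7, -1.2]
opening: 0.0174
```

Run:
```python
from h import *
for n,(x,y,w) in {'top':(150,130,90),'side':(250,100,90)}.items():
    c=shot(n,n+'6.png'); a=c['pixels'][y:y+w,x:x+w,::-1]; cv2.imwrite('pics/%s6z.png'%n,cv2.resize(a,(600,600),interpolation=3))
s=r.state(); print(s['tcp_pos'],s['wrist_force'],s['opening']);M=R.from_euler('xyz',s['tool_rot']).as_matrix();print(M.round(3))
```

```text
[0.6118969  0.2497208  0.17007639] [ 1.16251058 -0.09949321 -1.21481126] 0.017521799762292015
[[ 0.001 -0.988 -0.154]
 [ 0.001 -0.154  0.988]
 [-1.    -0.001  0.   ]]
```

View pics/side6z.png

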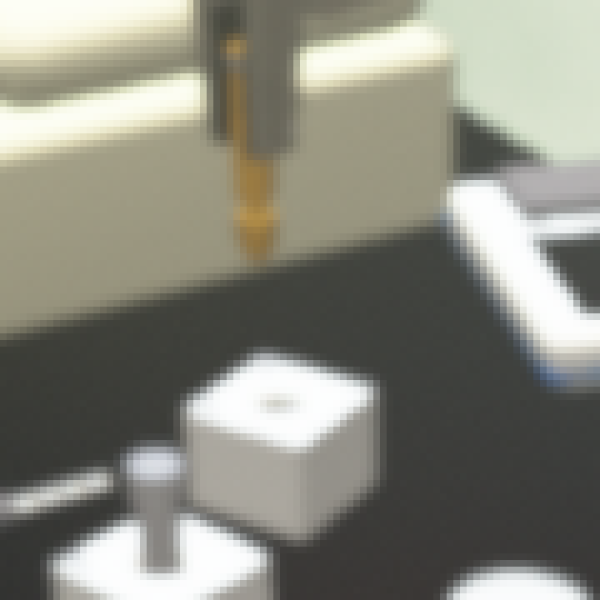

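View pics/top6z.png

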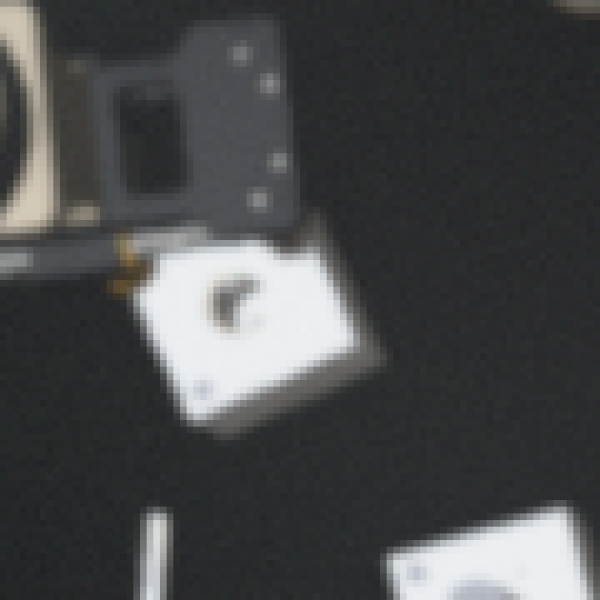

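Run:
```python
from h import *
c=r.camera('side'); k=600/90
g=lambda x,y:(250+(x+.5)/k-.5,100+(y+.5)/k-.5)
s=r.state(); t=s['tcp_pos']
def proj(X):
    p=rot(c).T@(X-np.array(c['position'])); u,v=p[0]/p[2]*c['fx']+c['cx'],p[1]/p[2]*c['fy']+c['cy']; return ((u+.5-250)*k-.5).round(1),((v+.5-100)*k-.5).round(1)
print('tip pred',proj(t-[0,0,.055]),'z.123 (taper end)',proj(t-[0,0,.047]))
print('tip seen at',atheight(c,*g(257,262),t[2]-.055))
print('hole side',atheight(c,*g(279,403),.05), 'hole pred for .6113,.2322',proj(np.array([.6113,.2322,.05])))
```

```text
tip pred (np.float64(256.2), np.float64(258.7)) z.123 (taper end) (np.float64(255.6), np.float64(242.6))
tip seen at [0.61042208 0.24656787 0.11509487]
hole side [0.61041682 0.23038595 0.05      ] hole pred for .6113,.2322 (np.float64(278.7), np.float64(400.9))
```

>>> arm_command(
  motion="0 0 0 -.02 -.35 0 -1;0 0 0 0 -.35 -.4 -1;0 0 0 0 0 -.8 -1;0 0 0 0 0 -.6 -1;0 0 0 0 0 -.4 -1;0 0 0 0 0 0 -1;0 0 0 0 0 0 -1",
)

```text
time_s: 18.8
tcp_pos: [0.6112, 0.2325, 0.1147]
tool_rot: [-1.317, 1.57, 0.409]
wrist_force: [-0.1, -0.0, -0.7]
opening: 0.0177
```

Run:
```python
from h import *
c=shot('side','side7.png'); a=c['pixels'][120:200,250:330,::-1]; cv2.imwrite('pics/side7z.png',cv2.resize(a,(600,600),interpolation=3))
s=r.state(); print(s['tcp_pos'],s['wrist_force'],s['opening'])
```

```text
[0.61132936 0.23256281 0.11490973] [ 0.04236144 -0.46122632 -0.12034132] 0.017782910985954775
```

View pics/side7z.png

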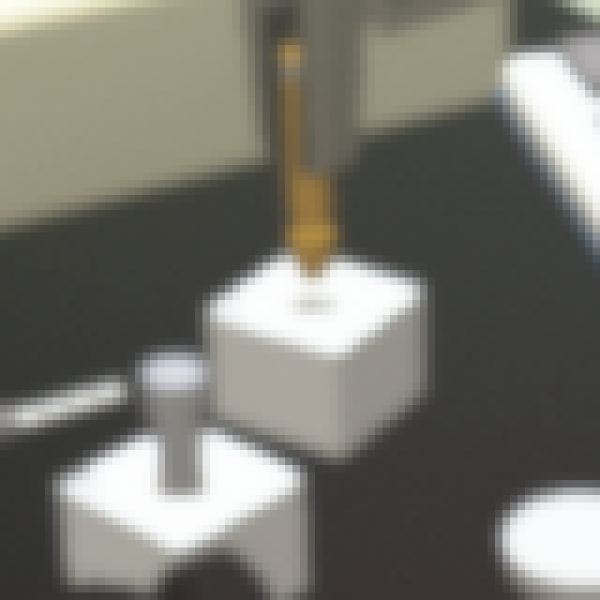

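The tip stands right over the hole, at (312,275) against (317,300) in the zoomed picture. I go down in small steps.

>>> arm_command(
  motion="0 0 0 0 0 -.1 -1;0 0 0 0 0 -.1 -1;0 0 0 0 0 -.1 -1;0 0 0 0 0 -.1 -1;0 0 0 0 0 -.08 -1;0 0 0 0 0 0 -1",
)

```text
time_s: 19.6
tcp_pos: [0.6107, 0.2322, 0.1021]
tool_rot: [1.911, 1.57, -2.647]
wrist_force: [-0.5, -0.1, -1.5]
opening: 0.0173
```

>>> arm_command(
  motion="0 0 0 0 0 -.1 -1;0 0 0 0 0 -.1 -1;0 0 0 0 0 -.1 -1;0 0 0 0 0 0 -1",
)

```text
time_s: 20.1
tcp_pos: [0.6107, 0.2322, 0.0945]
tool_rot: [1.851, 1.57, -2.707]
wrist_force: [-0.6, 0.5, -1.5]
opening: 0.0171
```

>>> arm_command(
  motion="0 0 0 0 0 -.06 -1;0 0 0 0 0 -.06 -1;0 0 0 0 0 -.06 -1;0 0 0 0 0 0 -1",
)

```text
time_s: 20.6
tcp_pos: [0.6111, 0.2324, 0.0904]
tool_rot: [-1.294, 1.57, 0.431]
wrist_force: [0.2, -0.3, -0.7]
opening: 0.0173
```

>>> arm_command(
  motion="0 0 0 0 0 -.06 -1;0 0 0 0 0 -.06 -1;0 0 0 0 0 0 -1",
)

```text
time_s: 20.98
tcp_pos: [0.6114, 0.2324, 0.0885]
tool_rot: [-1.183, 1.57, 0.542]
wrist_force: [-1.0, -1.0, 5.5]
opening: 0.0171
```

>>> arm_command(
  motion="0 0 0 0 0 -.06 -1;0 0 0 0 0 -.06 -1;0 0 0 0 0 0 -1",
)

```text
time_s: 21.35
tcp_pos: [0.611, 0.2323, 0.0849]
tool_rot: [-1.063, 1.57, 0.662]
wrist_force: [0.2, -0.5, 2.5]
opening: 0.0178
```

>>> arm_command(
  motion="0 0 0 0 0 -.06 -1;0 0 0 0 0 -.06 -1;0 0 0 0 0 0 -1",
)

```text
time_s: 21.72
tcp_pos: [0.6112, 0.2325, 0.0817]
tool_rot: [-1.184, 1.57, 0.542]
wrist_force: [0.1, 0.1, 3.4]
opening: 0.0171
```

>>> arm_command(
  motion="0 0 0 0 0 -.06 -1;0 0 0 0 0 -.06 -1;0 0 0 0 0 0 -1",
)

```text
time_s: 22.1
tcp_pos: [0.6111, 0.2324, 0.0785]
tool_rot: [-1.229, 1.57, 0.497]
wrist_force: [0.6, 1.2, 4.0]
opening: 0.0172
```

>>> arm_command(
  motion="0 0 0 0 0 -.06 -1;0 0 0 0 0 -.06 -1;0 0 0 0 0 0 -1",
)

```text
time_s: 22.48
tcp_pos: [0.611, 0.2324, 0.0754]
tool_rot: [-1.226, 1.57, 0.5]
wrist_force: [0.9, 0.8, 2.5]
opening: 0.0172
```

>>> arm_command(
  motion="0 0 0 0 0 -.06 -1;0 0 0 0 0 -.06 -1;0 0 0 0 0 0 -1",
)

```text
time_s: 22.85
tcp_pos: [0.6109, 0.2323, 0.0722]
tool_rot: [-1.243, 1.571, 0.483]
wrist_force: [0.4, 0.7, 1.1]
opening: 0.0175
```

>>> arm_command(
  motion="0 0 0 0 0 -.06 -1;0 0 0 0 0 -.04 -1;0 0 0 0 0 0 -1",
)

```text
time_s: 23.22
tcp_pos: [0.6104, 0.232, 0.0685]
tool_rot: [2.104, 1.57, -2.453]
wrist_force: [2.8, 0.4, -6.1]
opening: 0.0176
```

>>> arm_command(
  motion="0 0 0 0 0 -.03 -1;0 0 0 0 0 -.03 -1;0 0 0 0 0 0 -1",
)

```text
time_s: 23.6
tcp_pos: [0.6104, 0.232, 0.0681]
tool_rot: [1.879, 1.57, -2.679]
wrist_force: [0.5, -0.3, -4.5]
opening: 0.0173
```

>>> arm_command(
  motion="0 0 0 0 0 -.03 -1;0 0 0 0 0 0 -1;0 0 0 0 0 0 -1",
)

```text
time_s: 23.98
tcp_pos: [0.6108, 0.2324, 0.0678]
tool_rot: [0.199, 1.571, 1.925]
wrist_force: [0.3, -0.2, -1.1]
opening: 0.017
```

>>> arm_command(
  motion="0 0 0 0 0 -.03 -1;0 0 0 0 0 0 -1;0 0 0 0 0 0 -1",
)

```text
time_s: 24.35
tcp_pos: [0.6109, 0.2323, 0.0669]
tool_rot: [-0.939, 1.571, 0.786]
wrist_force: [-0.6, 0.4, -0.9]
opening: 0.0175
```

>>> arm_command(
  motion="0 0 0 0 0 -.03 -1;0 0 0 0 0 0 -1;0 0 0 0 0 0 -1",
)

```text
time_s: 24.72
tcp_pos: [0.6111, 0.2324, 0.0667]
tool_rot: [-1.184, 1.57, 0.542]
wrist_force: [-2.5, -1.0, 5.6]
opening: 0.0175
```

>>> arm_command(
  motion="0 0 0 0 0 -.03 -1;0 0 0 0 0 0 -1;0 0 0 0 0 0 -1",
)

```text
time_s: 25.1
tcp_pos: [0.6113, 0.2324, 0.0667]
tool_rot: [-1.068, 1.57, 0.658]
wrist_force: [-2.0, -0.7, 9.6]
opening: 0.0174
```

The push has stopped on the floor: z holds at 66.7 mm (67 expected) while the force rises to 9.6 N. I release.

>>> arm_command(
  motion="0 0 0 0 0 .03 -1;0 0 0 0 0 0 -.8;0 0 0 0 0 0 -.55;0 0 0 0 0 0 -.4;0 0 0 0 0 0 -.2;0 0 0 0 0 0 0;0 0 0 0 0 0 0",
)

```text
time_s: 25.98
tcp_pos: [0.6109, 0.2323, 0.066]
tool_rot: [-1.804, 1.571, -0.078]
wrist_force: [0.1, 0.6, 0.4]
opening: 0.0457
```

>>> arm_command(
  motion="0 0 0 0 0 .2 0;0 0 0 0 0 .4 0;0 0 0 0 0 .8 0;0 0 0 0 0 1 0;0 0 0 0 0 1 0;0 0 0 0 0 1 0;0 0 0 0 0 1 0;0 0 0 0 0 1 0;0 0 0 -.5 -.8 0 0;0 0 0 -.5 -1 0 0;0 0 0 -.5 -1 0 0;0 0 0 -.5 -1 0 0;0 0 0 0 -1 0 0;0 0 0 0 -1 0 0;0 0 0 0 0 0 0;0 0 0 0 0 0 0",
)

```text
time_s: 27.98
tcp_pos: [0.561, 0.0886, 0.2269]
tool_rot: [-0.889, 1.569, 0.838]
wrist_force: [0.5, 0.8, 0.2]
opening: 0.0462
```

Run:
```python
from h import *
s=r.state(); print(s['tcp_pos'],s['wrist_force'],s['opening'])
for n,(x,y,w) in {'top':(150,130,90),'side':(250,110,90)}.items():
    c=shot(n,n+'8.png'); a=c['pixels'][y:y+w,x:x+w,::-1]; cv2.imwrite('pics/%s8z.png'%n,cv2.resize(a,(600,600),interpolation=3))
    P=cloud(c); m=(np.hypot(P[:,:,0]-.6113,P[:,:,1]-.2322)<.02)&(P[:,:,2]>.06)&(P[:,:,2]<.14); q=P[m]
    print(n,m.sum(),'top z',np.percentile(q[:,2],90) if len(q) else 0, q[q[:,2]>.1].mean(0) if len(q) else 0)
    m=(np.hypot(P[:,:,0]-.58,P[:,:,1]+.218)<.029)&(P[:,:,2]<.11)&(P[:,:,2]>.08); print('flange',np.median(P[m][:,2]),m.sum())
def pr(c,X,x,y,k):
    p=rot(c).T@(np.array(X)-np.array(c['position'])); u,v=p[0]/p[2]*c['fx']+c['cx'],p[1]/p[2]*c['fy']+c['cy']; return (u+.5-x)*k,(v+.5-y)*k
print('pred side top home',pr(c,[.6113,.2322,.112],250,110,600/90),'2.5mm high',pr(c,[.6113,.2322,.1145],250,110,600/90))
```

```text
[0.56104928 0.0885658  0.22688565] [0.49899065 0.81641764 0.16154719] 0.04622376984033082
top 0 top z 0 0
flange 0.09678461996286614 423
side 108 top z 0.1103204428736201 [0.60980188 0.22779575 0.10824064]
flange 0.09674611170878039 396
pred side top home (np.float64(275.0387870749224), np.float64(213.40792065052028)) 2.5mm high (np.float64(274.86491255203873), np.float64(208.35720419379112))
```

View pics/side8z.png

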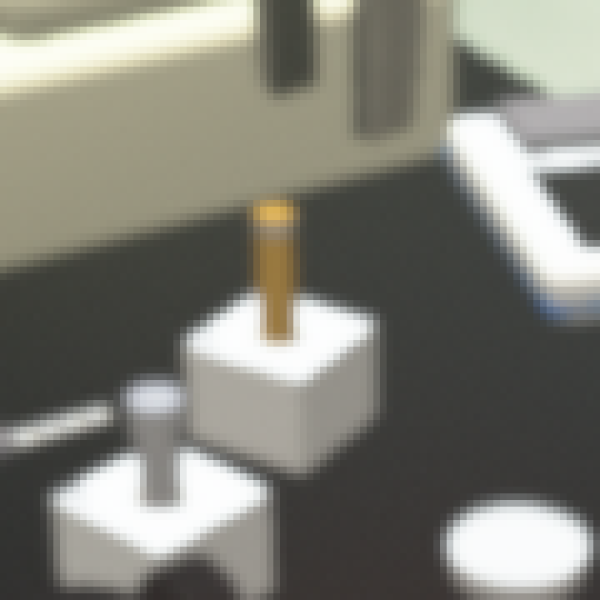

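View pics/top8z.png

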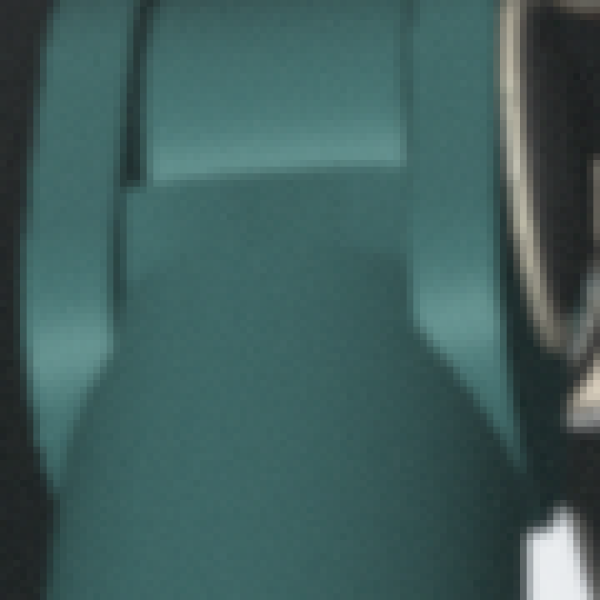

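View pics/side8.png

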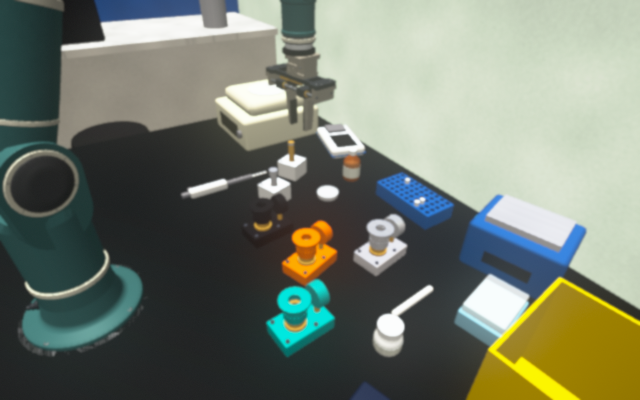

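The nipple stands upright with its top at zoomed (275,214), against (275,213.4) predicted for fully home. The sleeve is forward and the bystanders have not moved.

```bash
python3 -c "
from plant import r
print(r.hand_in())"
```

```text
the job is handed in; nothing more can be done
None
```

The nipple is out of the grey coupling and standing upright, fully home, in the empty parking block. I have handed the job in at about 28 s, but no verdict was reported.

- **Release:** I found the flange face by touch at about 97 mm and pressed the sleeve some 5 mm, with up to 13 N read at the wrist. The side camera showed the nipple's top rise by about 7 mm.
- **Pull-out:** The drag was about 10 N at most. Afterwards the flange read 96.7 mm in the depth image, the same as before pressing, so the sleeve had snapped forward.
- **Parking:** The balls clicked into the groove. The tip then stopped on the floor with the TCP at 66.7 mm (67 mm expected), and I pushed to 9.6 N before letting go and backing off.
- **Last checks:** In the side view the nipple's top was within about 1 zoomed pixel (under 1 mm) of where it should be when home. The bystanders in the side picture looked unmoved.
- **Not confirmed:** The arm hid the block from the top camera, so the final seat was checked only from the side. The side depth reading of the nipple (mean y about 4 mm off, top at about 110 mm against 112 expected) takes in its camera-facing side, so I relied on the pixel match.

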